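# Vent the seed dispenser and hold its shutter at the third click

## Robot

A 6-joint arm with a two-finger parallel gripper is mounted at the origin on the work surface. World frame = base frame: x ahead of the robot, y to its left, z up, the work surface at z = 0. Lengths are in mm, angles in degrees, forces in N, time in s.
With the tool pointing down it reaches from about 300 to 850 mm from the base axis. Payload 4.2 kg.
Tool frame: the origin (TCP) lies on the centre line of the jaws, within the pads' length; the fingertips stand 14 mm ahead of it and the grasp point (between the pads) lies 5 mm behind it (env.finger_overhang is the z of the fingertips in the tool frame, in mm); z points along the fingers, y is the line along which they close (so a half turn about z gives the same grasp; the last joint's range is limited). The gripper opens to 91 mm and grips with 3 to 60 N. Pads are 32 mm wide; open, the fingers measure 118 mm over their backs; the gripper's body (76 mm by 178 mm) begins 60 mm behind the grasp point.
Start: joints at [67.437, 18.312, 89.639, -0, 72.044, -1.146], TCP at [209.967, 535.309, 227.976] pointing down, gripper open.
Joint ranges: [-177.97, 177.97], [-48.28, 115.42], [12.27, 149.76], [-77.06, 257.06], [2.81, 150.46], [-146.56, 146.56]. Speed limits (degrees/s): [147.25, 147.25, 180, 180, 180, 180].

## Interface

Orientations are given as [roll, pitch, yaw] about the fixed x, y, z axes, in that order (R = Rz(yaw) Ry(pitch) Rx(roll)).
In Python, from workcell import sensors, viewer, env gives the robot as it stands. The module is installed in compiled form; this text tells all that it offers.
- The arm moves only by the tool step_arm, never from a script. Its argument "plan" is one flat list of numbers, 6 for each row, row after row: the shift along the tool's x, y, z in cm, then the turn, a rotation vector about the tool's x, y, z in rad. In form: [x, y, z, wx, wy, wz, x, y, z, wx, wy, wz, ...]. A call has 1 to 5 rows; each row shifts and turns the commanded pose from where the row before left it, along the tool's axes as they then stand; what a row does not reach is not made up. A row lasts 1/12 s, in which the tool goes at most 41.7 mm and 7.16 degrees, less where a joint would pass 70% of its speed; a pose out of reach is approached as far as the arm can. A call is refused whole if a number of a shift passes 4.17 or a number of a turn 0.125, either way. A call with a gripper value outside its range is refused whole. "hand" is the finger opening in cm, from 0 to 9.12, set as the call begins (left out, the last holds). The fingers move at their own pace and stop on an object; "newtons" is the grip in N (left out, the last holds). Time passes only in rows, so rows that do not move let the fingers close. It gives the time, the measured TCP pose, the force, the opening and the grip force at its end, in the units of the state.
- sensors.state(): the state, without advancing time (a new reading comes with each control period).
- viewer.grab_frame(name): name is "scene" or "top" or "wrist"; returns a dict with "img" (384x512x3 uint8, red, green, blue), "fx", "fy", "cx", "cy" (pixels), "k1" (the pictures are not rectified: a ray, as slopes to the right and down, at radius r is drawn at 1 + k1 r^2 times it, then the intrinsics apply), "position" and "attitude" of the camera in the world. Camera axes: x right, y down, z forward; pixel columns grow to the right and rows downward; lengths in mm; the calibration is good to about 2 mm. A picture is of the moment at which its call begins. There is no depth.
- env.job_done(): hands the job in; it is judged then, once.
Trained networks look in a picture, given as the dict that the camera call returned (one of the last four; its "shot" number tells which), for a name from the list of things; names that differ only in an ending like _2 or _b are one class to them, and where a whole thing is asked for, a point or a joint stands for the part that bears it (a point fixed in the world has none). Each returns a list of dicts, best first, with "score" (0 to 1); they miss things now and then, are a little off and sometimes report something else, mostly with a low value. They report only what shows in the picture. A call takes as long as a camera call.
- viewer.boxes_of(name, picture): "location" ([column, row] in pixels, amid what is visible of it).
- viewer.pinpoint(name, picture): "location" ([column, row] in pixels: a listed point, or the origin of a listed thing).
The state is a dict: "time_s": time; "qpos": joint angles; "qvel": joint speeds; "effort": joint torques, N m; "ee_pos": TCP position; "ee_rot": TCP orientation; "force": force on the tool from outside, world axes, zero at the start; "torque": the same for the moment, N m; "gripper_width": finger opening in mm; "gripper_force": force on a finger pad.
Only numpy, scipy, OpenCV 4.12 (cv2) and the standard library are available. Lean on these libraries where they do the work, as an engineer would, in place of code of your own. Each camera call takes 0.05 s, during which the arm holds its last target. There are 200 camera calls.

## Task

Two seed dispensers stand on the potting bench: on the one with the taller hopper, first unscrew the vent cap on top (counterclockwise seen from above) until it stops. Then swing that dispenser's spring-loaded shutter lever by its upright grip post, counterclockwise seen from above, exactly three clicks from its rest stop, never on to a fourth, and finish still holding it there with the gripper against its spring. Leave the shorter dispenser alone, and do not push about anything else on the bench.

Things in the scene. Friction and masses are not known exactly. Their poses are not given: they have to be found in the camera images.
- tall: taller dispenser, fixed: grey base 120 x 120 x 36 mm, round white hopper 100 mm across (64 to 205 mm above the bench), black screw cap on top, chute and 78 mm high black pot on its far side (pot 125 mm along +x), lever on its near (-x) side. Origin: underside of the base on the hopper's upright axis; z up; -x is the front
- tall_axis (a point): on the lever's upright pivot axis (also the hopper's and the cap's axis), 45 mm above the bench. The lever arm is a flat steel bar 16 mm wide, 46 to 54 mm above the bench; under it an index plate, 33 mm high, bears six dark studs, 4 mm tall: the first at rest, then one under each click
- tall_post (a point): middle of the lever's upright black round grip post: 16 mm across, 55 mm long (54 to 109 mm above the bench), centre line 150 mm from the pivot axis; this point is 87 mm above the bench. At rest it stands 0.40 rad clockwise (seen from above) of the dispenser's -x axis. The lever is free to reach from above
- tall_lever (a joint): rad, 0 at the rest stop, grows counterclockwise from above, end stop 1.0. Clicks at 0.18, 0.36, 0.54 (third), 0.72, 0.90 (27 mm apart at the post), humps half-way between. A return spring pushes back 4 to 6 N at the post; each hump adds some 3 to 5 N as it is met, and the push drops back as the lever goes over into its click. Let go, the lever springs right back: clicks do not hold it
- tall_captop (a point): centre of the top of the tall dispenser's round black screw cap: 40 mm across, 28 mm high, this point is on its axis 247 mm above the bench (the cap runs from 219 to 247 mm; below it a narrower neck, hopper top at 205 mm). A short grey pointer bar on top turns with it
- tall_cap (a joint): turn of the tall dispenser's cap in rad: grows counterclockwise seen from above (unscrewing), 0 screwed tight, 2.7 at the stop (open). It starts between 0 and 0.4. It does not rise noticeably, stays on its neck and stays where it is left; turning it takes about 0.05 N m
- short: the shorter dispenser, to be left alone: same build, materials and sizes as the tall dispenser except the lower hopper (top of hopper 145 mm, cap from 159 to 187 mm). Origin and axes as for the tall one. The two may stand either way round, left or right
- short_lever (a joint): the shorter dispenser's lever, rad, 0 at rest; its post lies as on the tall one. To be left alone
- short_cap (a joint): the shorter dispenser's cap, rad, starts between 0 and 0.4. To be left alone
- pot_center (a point): middle of a loose black plant pot, 68 mm across, 70 mm high with a 20 mm seedling, standing upright beyond the dispensers' middle; this point is half-way up, 35 mm
- tape_center (a point): middle of a roll of tape lying flat, 68 mm across, 22 mm high, near the middle front; this point is half-way up
- tin_center (a point): middle of a closed aluminium tin, 60 mm across, 45 mm high, towards the far middle; this point is half-way up
- cup_center (a point): middle of an empty clear plastic cup, 72 mm across, 80 mm high, at the near right; this point is half-way up
- dibber_center (a point): a wooden-handled dibber 180 mm long lying at the near left, 26 mm thick; this point is half-way along, 10 mm up

How it is judged (in metres and radians):
On the way, in this order (a step that is already met when the one before it is completed fails the run):
1. the tall dispenser's cap is unscrewed to its stop (value of joint tall_cap above 2.3 rad), for 0.1 s.
2. its lever has been brought to the first click or beyond (value of joint tall_lever above 0.12 rad).
3. its lever is held at the third click (value of joint tall_lever between 0.465 and 0.615 rad and contact force between the fingers and tall_lever above 2 N), for 0.3 s.
At the end, for the whole second after the job is handed in: the fingers hold the tall dispenser's lever still at the third click (0.465 to 0.615 rad) with over 2 N, no loose thing leaning on it; its cap is unscrewed past 2.3 rad; short lever under 0.08 rad, short cap under 0.55 rad; loose things within 30 mm of their start (all of step 3 and velocity of joint tall_lever between -0.1 and 0.1 rad/s and value of joint tall_cap above 2.3 rad and value of joint short_lever below 0.08 rad and value of joint short_cap below 0.55 rad and distance of each of pot_center, tape_center, tin_center, cup_center, dibber_center from where it was at the start of the episode below 0.03 m and contact force between tall_lever and pot below 0.5 N and contact force between tall_lever and tape below 0.5 N and contact force between tall_lever and tin below 0.5 N and contact force between tall_lever and cup below 0.5 N and contact force between tall_lever and dibber below 0.5 N); the arm keeps its last pose, push and grip.
It fails at once if the tall dispenser's lever goes over the hump to the fourth click (value of joint tall_lever above 0.65 rad).
It fails at once if the shorter dispenser is operated (value of joint short_lever above 0.15 rad or value of joint short_cap above 0.6 rad).
It fails at once if a bystander is pushed about (distance of any of pot_center, tape_center, tin_center, cup_center, dibber_center from where it was at the start of the episode above 0.04 m).
It also fails if it takes over 72 s, if anything falls off the work surface, if the arm or the gripper's body presses on something with over 40 N, if the wrist force passes 120 N, or if a joint passes its speed limit or range.

## Working session

There is one attempt and no reset: what is moved stays moved. The work goes in short steps, Python scripts to look and compute and a tool call to move; the robot and the scene stay as the last step left them, time stands still between calls to the robot, and variables do not carry over. Pictures are saved under pics/ and viewed, at most 10 in all, crops included, and the job is handed in when it is done.

Besides the shell and the picture viewer there is one more tool, called after "Request:" as name(argument=value, ...), one argument or row to a line, values as JSON. step_arm: Moves the arm, as the interface text tells. Its arguments: {"type":"object","properties":{"plan":{"type":"array","items":{"type":"number"}},"hand":{"type":"number"},"newtons":{"type":"number"}},"required":["plan"]}

```bash
mkdir -p pics; cat > h.py <<'E'
import numpy as np, cv2
from workcell import sensors, viewer, env
from scipy.spatial.transform import Rotation as R
def att(p):
    a=np.array(p["attitude"],float)
    if a.shape==(3,3): return a
    if a.size==4: return R.from_quat(a).as_matrix()
    return R.from_euler('xyz',a,degrees=True).as_matrix()
def ray(p,uv):
    d=np.array([(uv[0]-p["cx"])/p["fx"],(uv[1]-p["cy"])/p["fy"]])
    s=d.copy()
    for _ in range(20): s=d/(1+p["k1"]*(s@s))
    v=att(p)@np.array([s[0],s[1],1]); return np.array(p["position"],float),v/np.linalg.norm(v)
def proj(p,X):
    c=att(p).T@(np.array(X,float)-p["position"]); s=c[:2]/c[2]; s=s*(1+p["k1"]*(s@s))
    return np.array([p["fx"]*s[0]+p["cx"],p["fy"]*s[1]+p["cy"]])
def tri(rays):
    A=sum(np.eye(3)-np.outer(d,d) for o,d in rays); b=sum((np.eye(3)-np.outer(d,d))@o for o,d in rays)
    X=np.linalg.solve(A,b); return X,[np.linalg.norm(np.cross(X-o,d)) for o,d in rays]
def atz(p,uv,z):
    o,d=ray(p,uv); return o+d*(z-o[2])/d[2]
E
python3 - <<'E'
from h import *
P={n:viewer.grab_frame(n) for n in ("scene","top")}
for n,p in P.items():
    cv2.imwrite(f"pics/{n}0.png",p["img"][:,:,::-1]); print(n,{k:v for k,v in p.items() if k!="img"})
for t in ["tall","tall_axis","tall_post","tall_captop","short","pot_center","tape_center","tin_center","cup_center","dibber_center"]:
    r={}
    for n,p in P.items():
        L=viewer.pinpoint(t,p); r[n]=[(np.round(l["location"],1).tolist(),round(l["score"],2)) for l in L[:3]]
    print(t,r)
    if r["scene"] and r["top"]:
        X,e=tri([ray(P[n],r[n][0][0]) for n in P]); print("   ",X.round(1),np.round(e,1))
print(sensors.state())
E
```

```text
scene {'fx': 439.1257783720296, 'fy': 439.1257783720296, 'cx': 252.69681031548117, 'cy': 192.2156336973246, 'k1': 0.0149945090289509, 'position': array([ 239.04201093,  472.58130179, 1366.35913032]), 'attitude': array([-1.54878427e+02,  5.55946052e-02, -1.47732874e+02]), 'shot': 1}
top {'fx': 384.2889330364961, 'fy': 384.2889330364961, 'cx': 255.79982097674753, 'cy': 188.8780924358195, 'k1': -0.12452589065699726, 'position': array([4.50178340e+02, 6.00246616e-01, 1.43396723e+03]), 'attitude': array([-175.0306292 ,    0.70473729,  -89.20832678]), 'shot': 2}
tall {'scene': [([187.0, 256.1], 0.9), ([177.9, 224.6], 0.54)], 'top': [([200.8, 172.4], 0.83)]}
    [639.6 232.4 -12.2] [4. 4.]
tall_axis {'scene': [([185.2, 246.7], 0.92)], 'top': [([173.4, 202.9], 0.46)]}
    [526.6 265.6 353.4] [30.4 30.4]
tall_post {'scene': [([185.8, 247.7], 0.64)], 'top': [([173.0, 204.7], 0.52), ([183.0, 160.7], 0.23)]}
    [522.2 266.7 356.1] [31.5 31.5]
tall_captop {'scene': [([175.5, 224.8], 0.64), ([240.8, 354.6], 0.56)], 'top': [([184.4, 157.9], 0.51)]}
    [637.9 233.4 281. ] [4.9 4.9]
short {'scene':
[... 724 characters left out ...]
7 389.4  49.3] [3.3 3.3]
{'time_s': 1.1, 'qpos': array([ 6.74373497e+01,  1.83110768e+01,  8.96381414e+01,  2.13262855e-04,
        7.20433887e+01, -1.14514550e+00]), 'qvel': array([-0.06378321, -0.07003681, -0.07280371,  0.00332402,  0.03144084,
       -0.06727036]), 'effort': array([-2.22519188e-04, -4.12364280e+01, -2.32228661e+01,  7.28106522e-02,
        3.79261316e-02,  7.18215034e-06]), 'ee_pos': array([209.96814651, 535.31914459, 227.99001525]), 'ee_rot': array([ 1.79992604e+02, -5.50901556e-05,  1.58582429e+02]), 'force': array([ 0.41470109, -0.69079465,  0.64119435]), 'torque': array([-0.00295711, -0.03992652,  0.0526356 ]), 'gripper_force': 0.0, 'gripper_width': 91.17602271172385}
```

View pics/top0.png

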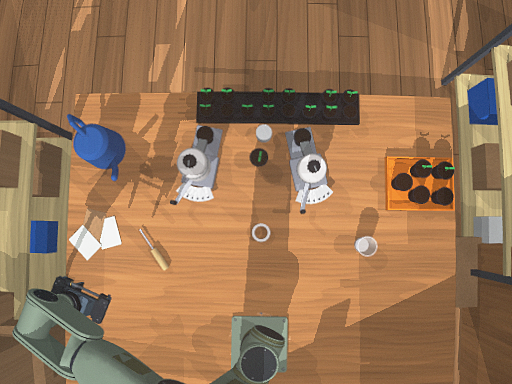

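View pics/scene0.png

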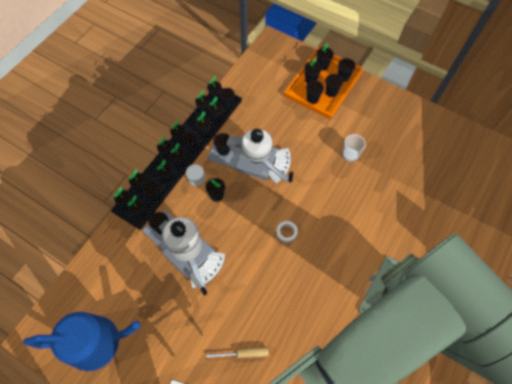

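The top view shows dispenser hoppers at about (190,161) and (312,166), with posts at (174,203) and (303,210). The scene view shows the caps at (178,228) and (257,135), with posts at (204,289) and (290,177). I'll triangulate both caps and both posts to find out which dispenser is taller.

```bash
python3 - <<'E'
from h import *
P={n:viewer.grab_frame(n) for n in ("scene","top")}
def blob(p,uv,r=14):
    g=p["img"].max(2).astype(int); u,v=map(int,uv)
    m=np.zeros(g.shape,np.uint8); m[v-r:v+r+1,u-r:u+r+1]=(g[v-r:v+r+1,u-r:u+r+1]<75)
    n,l,s,c=cv2.connectedComponentsWithStats(m)
    L=[(s[i,4],c[i].round(1).tolist()) for i in range(1,n) if s[i,4]>8]; return sorted(L,key=lambda a:np.hypot(*(np.array(a[1])-uv)))[:2]
for nm,a,b in [("capL",(178,228),(189,161)),("capR",(257,135),(312,166)),("postL",(204,289),(174,203)),("postR",(290,177),(303,210))]:
    A,B=blob(P["scene"],a),blob(P["top"],b); print(nm,A,B)
    if A and B: print(tri([ray(P["scene"],A[0][1]),ray(P["top"],B[0][1])]))
im=np.hstack([cv2.resize(P["scene"]["img"][195:305,130:240],None,fx=3.6,fy=3.6,interpolation=cv2.INTER_CUBIC),cv2.resize(P["top"]["img"][115:225,150:260],None,fx=3.6,fy=3.6,interpolation=cv2.INTER_CUBIC)])
cv2.imwrite("pics/crop1.png",im[:,:,::-1])
E
```

```text
capL [(np.int32(174), [177.6, 228.8]), (np.int32(27), [165.4, 217.5])] [(np.int32(113), [189.4, 160.3])]
(array([640.88910786, 228.1588324 , 232.83022737]), [np.float64(2.1999630778252115), np.float64(2.199963077825249)])
capR [(np.int32(99), [255.8, 135.8])] [(np.int32(97), [313.4, 165.6])]
(array([ 638.09387106, -172.95770121,  172.86868348]), [np.float64(1.5658514363346365), np.float64(1.5658514363345932)])
postL [(np.int32(20), [203.4, 290.3])] [(np.int32(19), [172.9, 202.1])]
(array([514.60187689, 310.16845914,  89.20152397]), [np.float64(1.8271267628315233), np.float64(1.8271267628316474)])
postR [(np.int32(22), [290.1, 176.5])] [(np.int32(11), [302.6, 211.1])]
(array([ 489.2467582 , -147.21806283,   85.53084173]), [np.float64(1.9753577538637193), np.float64(1.975357753863614)])
```

View pics/crop1.png

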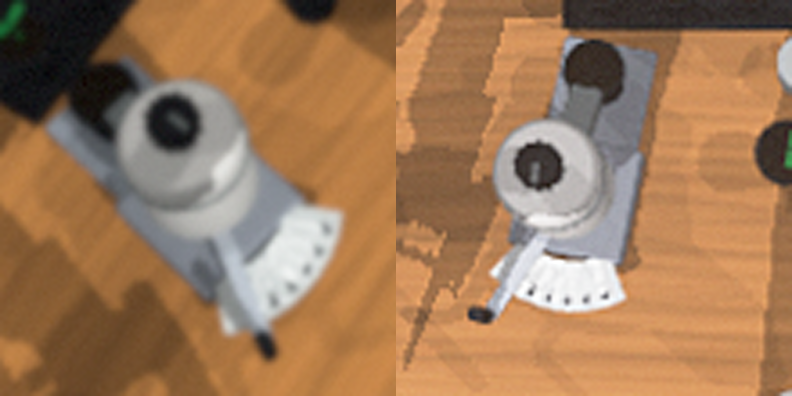

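The left dispenser (+y) is the tall one, with its cap at z≈233 against ≈173 for the right. Its axis is at about (640.5, 228) and its post at (514.6, 310). That's 150.3 mm from the axis, which matches the text. Next I'll plan a move above the cap.

```bash
cat > mv.py <<'E'
import sys
from h import *
# python3 mv.py x y z yaw [x y z yaw ...]  straight segments, tool down; prints rows
def rows(cur,tgts):
    out=[]; p=np.array(cur[:3],float); yaw=cur[3]
    for t in tgts:
        t=np.array(t,float); n=int(np.ceil(max(np.linalg.norm(t[:3]-p)/40,abs(t[3]-yaw)/6.8,1)))
        dp=(t[:3]-p)/n; dy=(t[3]-yaw)/n
        for i in range(n):
            T=R.from_euler('xyz',[180,0,yaw],degrees=True).as_matrix()
            s=T.T@dp/10; s=s.round(2)+0; w=round(float(-np.radians(dy)),3)+0
            out.append([*map(float,s),0,0,w]); p=p+T@s*10; yaw=yaw-np.degrees(w)
    return out
if __name__=="__main__":
    s=sensors.state(); a=list(map(float,sys.argv[1:]))
    cur=[*s["ee_pos"],s["ee_rot"][2]%360]
    r=rows(cur,[a[i:i+4] for i in range(0,len(a),4)])
    print(s["time_s"],np.round(cur,1),"rows",len(r))
    for i in range(0,len(r),5): print([x for q in r[i:i+5] for x in q])
E
python3 mv.py 230 515 330 156 640 228 330 60
```

```text
1.2 [210.  535.3 228.  158.6] rows 18
[-0.87, -0.39, -3.4, 0, 0, 0.015, -0.87, -0.37, -3.4, 0, 0, 0.015, -0.88, -0.36, -3.4, 0, 0, 0.015, -3.28, -0.64, 0.0, 0, 0, 0.112, -3.33, -0.27, 0.0, 0, 0, 0.112]
[-3.33, 0.11, 0.0, 0, 0, 0.112, -3.3, 0.48, 0.0, 0, 0, 0.112, -3.23, 0.85, 0.0, 0, 0, 0.112, -3.11, 1.2, 0.0, 0, 0, 0.112, -2.96, 1.54, 0.0, 0, 0, 0.112]
[-2.77, 1.86, 0.0, 0, 0, 0.112, -2.54, 2.16, 0.0, 0, 0, 0.112, -2.29, 2.43, 0.0, 0, 0, 0.112, -2.0, 2.67, 0.0, 0, 0, 0.112, -1.69, 2.88, 0.0, 0, 0, 0.112]
[-1.36, 3.05, 0.0, 0, 0, 0.112, -1.01, 3.18, 0.0, 0, 0, 0.112, -0.65, 3.27, 0.0, 0, 0, 0.112]
```

Request:
step_arm(
  plan=[-0.87,-0.39,-3.4,0,0,0.015,-0.87,-0.37,-3.4,0,0,0.015,-0.88,-0.36,-3.4,0,0,0.015,-3.28,-0.64,0.0,0,0,0.112,-3.33,-0.27,0.0,0,0,0.112],
  hand=9.1,
  newtons=30,
)

```text
time_s: 1.62
ee_pos: [285.2, 477.4, 332.8]
ee_rot: [179.7, -0.0, 143.0]
force: [0.5, -0.5, -0.4]
gripper_width: 91.0
gripper_force: 0.0
```

Request:
step_arm(
  plan=[-3.33,0.11,0.0,0,0,0.112,-3.3,0.48,0.0,0,0,0.112,-3.23,0.85,0.0,0,0,0.112,-3.11,1.2,0.0,0,0,0.112,-2.96,1.54,0.0,0,0,0.112],
)

```text
time_s: 2.03
ee_pos: [422.5, 379.9, 330.1]
ee_rot: [180.0, -0.0, 110.8]
force: [0.6, 0.6, 0.2]
gripper_width: 91.3
gripper_force: 0.0
```

Request:
step_arm(
  plan=[-2.77,1.86,0.0,0,0,0.112,-2.54,2.16,0.0,0,0,0.112,-2.29,2.43,0.0,0,0,0.112,-2.0,2.67,0.0,0,0,0.112,-1.69,2.88,0.0,0,0,0.112],
)

```text
time_s: 2.45
ee_pos: [559.2, 284.2, 330.0]
ee_rot: [-180.0, -0.0, 78.7]
force: [0.7, 1.4, 0.1]
gripper_width: 91.2
gripper_force: 0.0
```

Request:
step_arm(
  plan=[-1.36,3.05,0.0,0,0,0.112,-1.01,3.18,0.0,0,0,0.112,-0.65,3.27,0.0,0,0,0.112,0,0,0,0,0,0],
)

```text
time_s: 2.78
ee_pos: [644.3, 223.6, 328.2]
ee_rot: [179.9, 0.1, 59.3]
force: [0.1, 0.1, -0.9]
gripper_width: 91.2
gripper_force: 0.0
```

```bash
python3 - <<'E'
from h import *
s=sensors.state(); print(s["time_s"],s["ee_pos"].round(1),s["ee_rot"].round(2),s["qpos"].round(1))
p=viewer.grab_frame("wrist"); print({k:v for k,v in p.items() if k!="img"})
for t in ["tall_captop","tall_post"]:
    for l in viewer.pinpoint(t,p)[:2]: print(t,l["location"],l["score"],atz(p,l["location"],247 if "cap" in t else 87).round(1))
print("pred cap",proj(p,[640.5,228,247]),"post top",proj(p,[514.6,310,109]))
cv2.imwrite("pics/w1.png",p["img"][:,:,::-1])
E
```

```text
2.7833 [644.3 223.6 328.2] [1.7986e+02 1.0000e-01 5.9250e+01] [18.3 26.6 62.7 -0.2 90.7 49. ]
{'fx': 270.1080261042319, 'fy': 270.1080261042319, 'cx': 258.7827494441114, 'cy': 189.75052082741163, 'k1': -0.029106521290137785, 'position': array([677.14504638, 280.80998507, 485.7155953 ]), 'attitude': array([166.41551278,  -0.17620503, -30.77485358]), 'shot': 5}
tall_captop [251.3, 197.1] 0.8 [638.8 228.4 247. ]
tall_captop [384.3, 232.8] 0.58 [729.5 133.2 247. ]
tall_post [253.4, 198.7] 0.59 [614.6 189.5  87. ]
tall_post [152.0, 164.5] 0.58 [512.  312.2  87. ]
pred cap [253.10067229 196.59786746] post top [148.45357215 167.14879897]
```

View pics/w1.png

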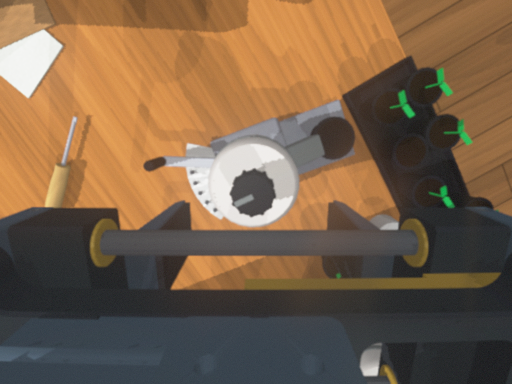

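The wrist view shows the tall cap at about (253,193) and the post tip at about (152,164). That agrees with the prediction, giving a cap centre near (640, 229). Next I'll descend.

```bash
python3 mv.py 640 228.5 234 60; python3 -c "
from h import *
p=viewer.grab_frame('wrist'); print(atz(p,viewer.pinpoint('tall_captop',p)[0]['location'],247), sensors.state()['ee_pos'])"
```

```text
2.9333 [639.8 227.8 329.5  59.8] rows 3
[0.02, -0.01, 3.18, 0, 0, -0.001, 0.02, -0.01, 3.18, 0, 0, -0.001, 0.02, -0.01, 3.18, 0, 0, -0.001]
[639.13953674 227.8422042  247.        ] [639.1459072  228.62591641 330.2212485 ]
```

Request:
step_arm(
  plan=[0,0,3.2,0,0,0,0,0,3.2,0,0,0,0,0,2.2,0,0,0,0,0,1.0,0,0,0,0,0,0,0,0,0],
)

```text
time_s: 3.45
ee_pos: [638.0, 228.4, 231.7]
ee_rot: [-179.8, 0.2, 59.8]
force: [-0.2, 0.3, -0.9]
gripper_width: 91.2
gripper_force: 0.0
```

Request:
step_arm(
  plan=[0,0,0,0,0,0,0,0,0,0,0,0,0,0,0,0,0,0,0,0,0,0,0,0,0,0,0,0,0,0],
  hand=3.0,
  newtons=30,
)

```text
time_s: 3.87
ee_pos: [640.4, 228.0, 235.1]
ee_rot: [179.9, -0.1, 59.7]
force: [0.5, -1.0, 0.4]
gripper_width: 60.7
gripper_force: 0.0
```

Request:
step_arm(
  plan=[0,0,0,0,0,0,0,0,0,0,0,0,0,0,0,0,0,0,0,0,0,0,0,0,0,0,0,0,0,0],
)

```text
time_s: 4.28
ee_pos: [640.1, 227.8, 234.1]
ee_rot: [180.0, -0.0, 59.7]
force: [-0.0, -0.2, -0.3]
gripper_width: 39.2
gripper_force: 30.0
```

Width is 39 mm, so the cap is gripped. I'll turn it counterclockwise, which is negative about the tool's z.

Request:
step_arm(
  plan=[0,0,0,0,0,-0.12,0,0,0,0,0,-0.12,0,0,0,0,0,-0.12,0,0,0,0,0,-0.12,0,0,0,0,0,-0.12],
)

```text
time_s: 4.7
ee_pos: [640.7, 227.6, 234.1]
ee_rot: [179.9, 0.0, 94.4]
force: [2.2, -0.9, 0.5]
gripper_width: 39.7
gripper_force: 30.0
```

Request:
step_arm(
  plan=[0,0,0,0,0,-0.12,0,0,0,0,0,-0.12,0,0,0,0,0,-0.12,0,0,0,0,0,-0.12,0,0,0,0,0,-0.12],
)

```text
time_s: 5.12
ee_pos: [641.3, 227.9, 234.0]
ee_rot: [179.8, 0.1, 128.8]
force: [4.4, 0.1, -0.0]
gripper_width: 39.3
gripper_force: 30.0
```

Request:
step_arm(
  plan=[0,0,0,0,0,-0.12,0,0,0,0,0,-0.12,0,0,0,0,0,-0.12,0,0,0,0,0,-0.12,0,0,0,0,0,-0.12],
)

```text
time_s: 5.53
ee_pos: [641.6, 228.4, 234.0]
ee_rot: [179.9, 0.2, 163.2]
force: [4.0, 1.8, -0.9]
gripper_width: 39.4
gripper_force: 30.0
```

Request:
step_arm(
  plan=[0,0,0,0,0,-0.12,0,0,0,0,0,-0.12,0,0,0,0,0,-0.12,0,0,0,0,0,-0.12,0,0,0,0,0,-0.1],
)

```text
time_s: 5.95
ee_pos: [641.6, 229.0, 234.1]
ee_rot: [179.9, 0.3, -163.6]
force: [5.0, 2.6, -1.3]
gripper_width: 39.7
gripper_force: 30.0
```

```bash
python3 -c "
from h import *
s=sensors.state(); print(s['time_s'],s['ee_pos'],s['ee_rot'],s['force'],s['torque'],s['qpos'])"
```

```text
5.95 [641.64220987 228.96309802 234.06082049] [ 179.92495053    0.26692647 -163.57699171] [ 5.00750133  2.59868442 -1.33472148] [ 0.49170345 -0.68785289 -0.04129946] [ 1.86406447e+01  2.78102153e+01  7.37176416e+01  6.60599014e-02
  7.82025201e+01 -8.77958925e+01]
```

Request:
step_arm(
  plan=[0,0,0,0,0,-0.1,0,0,0,0,0,-0.1,0,0,0,0,0,-0.08,0,0,0,0,0,0,0,0,0,0,0,0],
)

```text
time_s: 6.37
ee_pos: [640.7, 228.7, 234.1]
ee_rot: [180.0, 0.2, -148.0]
force: [2.9, 3.9, -0.8]
gripper_width: 39.3
gripper_force: 30.0
```

```bash
python3 -c "
from h import *
s=sensors.state(); print(s['time_s'],s['ee_pos'],s['ee_rot'],s['force'],s['torque'],s['qpos'])"
```

```text
6.3667 [640.74042253 228.7283805  234.0627033 ] [ 1.79962935e+02  1.60425991e-01 -1.47984033e+02] [ 2.87714317  3.90182065 -0.83075317] [ 0.65301104 -0.51189525 -0.38880695] [ 1.86421694e+01  2.77867461e+01  7.37565488e+01  7.47167539e-02
  7.83092124e+01 -1.03388895e+02]
```

The torque jumped to -0.39 N m after 152° of turning, so the cap is at its stop. I'll release, rise and look.

Request:
step_arm(
  plan=[0,0,0,0,0,0,0,0,0,0,0,0,0,0,0,0,0,0,0,0,0,0,0,0,0,0,0,0,0,0],
  hand=9.1,
)

```text
time_s: 6.78
ee_pos: [639.7, 227.6, 233.9]
ee_rot: [-180.0, -0.0, -147.9]
force: [-0.4, 0.3, -0.6]
gripper_width: 69.4
gripper_force: 0.0
```

Request:
step_arm(
  plan=[0,0,-2,0,0,0,0,0,-3.5,0,0,0,0,0,-3.5,0,0,0,0,0,0,0,0,0,0,0,0,0,0,0],
)

```text
time_s: 7.2
ee_pos: [640.7, 228.0, 326.9]
ee_rot: [-179.9, 0.3, -147.9]
force: [-0.3, 0.6, -0.3]
gripper_width: 91.0
gripper_force: 0.0
```

```bash
python3 mv.py 540 310 330 147; python3 -c "
from h import *
p=viewer.grab_frame('wrist');cv2.imwrite('pics/w2.png',p['img'][:,:,::-1]); print(proj(p,[640,228.5,247]),proj(p,[600,228.5,247]))"
```

```text
7.2 [640.7 228.  326.9 212.1] rows 10
[0.42, 1.23, -0.03, 0, 0, 0.114, 0.55, 1.17, -0.03, 0, 0, 0.114, 0.68, 1.1, -0.03, 0, 0, 0.114, 0.8, 1.02, -0.03, 0, 0, 0.114, 0.92, 0.92, -0.03, 0, 0, 0.114]
[1.01, 0.81, -0.03, 0, 0, 0.114, 1.1, 0.69, -0.03, 0, 0, 0.114, 1.17, 0.56, -0.03, 0, 0, 0.114, 1.23, 0.42, -0.03, 0, 0, 0.114, 1.27, 0.28, -0.03, 0, 0, 0.114]
[259.08115798 197.6274624 ] [283.22590033 160.58134024]
```

View pics/w2.png

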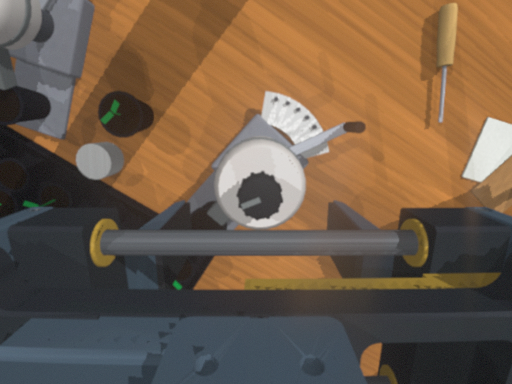

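The pointer kept the same angle to the gripper as before, so the cap turned with it through about 150°. Next I'll move above the post.

```bash
python3 mv.py 514.6 310 324 147 514.6 310 200 147
```

```text
7.25 [639.9 227.8 324.5 212.1] rows 14
[0.62, 1.36, 0.0, 0, 0, 0.114, 0.77, 1.28, 0.0, 0, 0, 0.114, 0.92, 1.19, 0.0, 0, 0, 0.114, 1.04, 1.08, 0.0, 0, 0, 0.114, 1.16, 0.95, 0.0, 0, 0, 0.114]
[1.26, 0.81, 0.0, 0, 0, 0.114, 1.34, 0.66, 0.0, 0, 0, 0.114, 1.41, 0.51, 0.0, 0, 0, 0.114, 1.46, 0.34, 0.0, 0, 0, 0.114, 1.49, 0.17, 0.0, 0, 0, 0.114]
[0.0, 0.0, 3.11, 0, 0, -0.001, 0.0, 0.0, 3.11, 0, 0, -0.001, 0.0, 0.0, 3.11, 0, 0, -0.001, 0.0, 0.0, 3.11, 0, 0, -0.001]
```

Request:
step_arm(
  plan=[0.62,1.36,0.0,0,0,0.114,0.77,1.28,0.0,0,0,0.114,0.92,1.19,0.0,0,0,0.114,1.04,1.08,0.0,0,0,0.114,1.16,0.95,0.0,0,0,0.114],
)

```text
time_s: 7.67
ee_pos: [576.0, 268.9, 321.6]
ee_rot: [-179.9, -0.2, 179.2]
force: [0.6, -0.5, 0.9]
gripper_width: 90.9
gripper_force: 0.0
```

Request:
step_arm(
  plan=[1.26,0.81,0.0,0,0,0.114,1.34,0.66,0.0,0,0,0.114,1.41,0.51,0.0,0,0,0.114,1.46,0.34,0.0,0,0,0.114,1.49,0.17,0.0,0,0,0.114],
)

```text
time_s: 8.08
ee_pos: [513.3, 310.0, 321.8]
ee_rot: [-179.8, -0.1, 146.5]
force: [-0.6, 0.3, -0.2]
gripper_width: 91.3
gripper_force: 0.0
```

Request:
step_arm(
  plan=[0,0,3.1,0,0,0,0,0,3.1,0,0,0,0,0,3.1,0,0,0,0,0,3.1,0,0,0,0,0,0,0,0,0],
)

```text
time_s: 8.5
ee_pos: [510.1, 307.5, 191.7]
ee_rot: [-179.1, -0.4, 146.8]
force: [-0.9, -0.1, -0.8]
gripper_width: 91.1
gripper_force: 0.0
```

```bash
python3 -c "
from h import *
p=viewer.grab_frame('wrist');s=sensors.state(); print(s['time_s'],s['ee_pos'],s['ee_rot']); cv2.imwrite('pics/w3.png',p['img'][:,:,::-1]); print(proj(p,[514.6,310,109]),proj(p,[514.6,310,54]))
for l in viewer.pinpoint('tall_post',p): print(l,atz(p,l['location'],87))
for u,v in [(253,150),(253,200),(253,170),(300,170)]: print(u,v,atz(p,(u,v),109))
"
```

```text
8.55 [512.01654687 308.57066077 195.44419071] [-179.45114152   -0.2790522   146.83956542]
[264.65404858 201.42346089] [264.32372276 188.24910507]
{'location': [262.8, 192.3], 'score': 0.95} [510.8683972  310.37954361  87.        ]
{'location': [264.2, 279.7], 'score': 0.3} [593.71195054 258.44189202  87.        ]
253 150 [469.30301654 327.00575751 109.        ]
253 200 [507.59718825 301.70438958 109.        ]
253 170 [484.24019624 317.13810157 109.        ]
300 170 [507.28353601 352.57789276 109.        ]
```

View pics/w3.png

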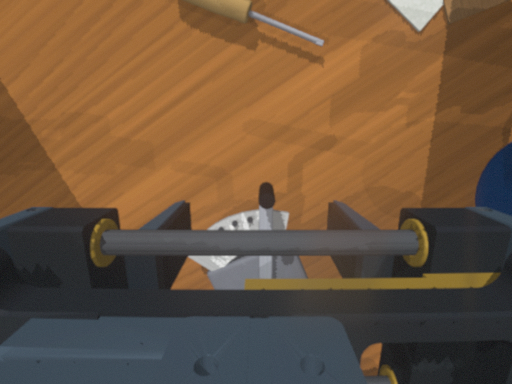

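The post is at about (266,195), centred between the open fingers as predicted. I'll descend to z≈80 and grip it.

Request:
step_arm(
  plan=[0,0,3,0,0,0,0,0,3,0,0,0,0,0,3,0,0,0,0,0,2,0,0,0,0,0,1,0,0,0],
)

```text
time_s: 9.02
ee_pos: [514.7, 310.0, 79.2]
ee_rot: [-180.0, -0.0, 146.8]
force: [-0.0, -0.4, 0.8]
gripper_width: 91.2
gripper_force: 0.0
```

Request:
step_arm(
  plan=[0,0,0,0,0,0,0,0,0,0,0,0,0,0,0,0,0,0,0,0,0,0,0,0,0,0,0,0,0,0],
  hand=0.8,
  newtons=40,
)

```text
time_s: 9.43
ee_pos: [515.6, 310.6, 81.6]
ee_rot: [179.8, 0.1, 146.8]
force: [-0.1, 0.8, 0.8]
gripper_width: 60.5
gripper_force: 0.0
```

Request:
step_arm(
  plan=[0,0,0,0,0,0,0,0,0,0,0,0,0,0,0,0,0,0,0,0,0,0,0,0,0,0,0,0,0,0],
)

```text
time_s: 9.85
ee_pos: [514.7, 310.1, 79.9]
ee_rot: [-180.0, -0.0, 146.8]
force: [0.2, -0.5, 0.9]
gripper_width: 27.0
gripper_force: 0.0
```

Request:
step_arm(
  plan=[0,0,0,0,0,0,0,0,0,0,0,0,0,0,0,0,0,0,0,0,0,0,0,0,0,0,0,0,0,0],
)

```text
time_s: 10.27
ee_pos: [515.2, 310.9, 80.0]
ee_rot: [179.9, 0.0, 146.8]
force: [2.2, 3.5, -1.9]
gripper_width: 15.5
gripper_force: 40.0
```

```bash
python3 -c "
from h import *
s=sensors.state(); print(s)"
```

```text
{'time_s': 10.2667, 'qpos': array([ 2.99901929e+01,  2.77878567e+01,  9.76354469e+01,  4.61474572e-02,
        5.44847244e+01, -2.68714801e+01]), 'qvel': array([-0.03476906,  0.08027389,  0.12364802, -0.13314156,  0.04664172,
        0.00043646]), 'effort': array([-1.51501559e+00, -4.73930347e+01, -1.81295764e+01, -5.71510457e-01,
        1.08982746e+00,  1.31650668e-02]), 'ee_pos': array([515.21322623, 310.86214282,  79.95823052]), 'ee_rot': array([1.79900970e+02, 8.02178641e-03, 1.46834888e+02]), 'force': array([ 2.19739368,  3.50997431, -1.92639659]), 'torque': array([ 0.5897994 , -0.22875856,  0.03583152]), 'gripper_force': 39.999847412109375, 'gripper_width': 15.507991070233217}
```

Gripped at 15.5 mm width. I'll swing along the 150 mm arc in steps of 0.027 rad: 20 rows for 0.54 rad.

Request:
step_arm(
  plan=[-0.005,-0.405,0,0,0,-0.027,-0.005,-0.405,0,0,0,-0.027,-0.005,-0.405,0,0,0,-0.027,-0.005,-0.405,0,0,0,-0.027,-0.005,-0.405,0,0,0,-0.027],
)

```text
time_s: 10.68
ee_pos: [505.1, 293.0, 80.0]
ee_rot: [179.9, 0.0, 154.7]
force: [1.9, 3.3, -1.3]
gripper_width: 15.6
gripper_force: 40.0
```

Request:
step_arm(
  plan=[-0.005,-0.405,0,0,0,-0.027,-0.005,-0.405,0,0,0,-0.027,-0.005,-0.405,0,0,0,-0.027,-0.005,-0.405,0,0,0,-0.027,-0.005,-0.405,0,0,0,-0.027],
)

```text
time_s: 11.1
ee_pos: [497.9, 274.7, 80.0]
ee_rot: [179.8, 0.0, 162.4]
force: [2.4, 5.4, -2.8]
gripper_width: 15.4
gripper_force: 40.0
```

Request:
step_arm(
  plan=[-0.005,-0.405,0,0,0,-0.027,-0.005,-0.405,0,0,0,-0.027,-0.005,-0.405,0,0,0,-0.027,-0.005,-0.405,0,0,0,-0.027,-0.005,-0.405,0,0,0,-0.027],
)

```text
time_s: 11.52
ee_pos: [493.1, 255.6, 80.0]
ee_rot: [179.8, 0.1, 170.0]
force: [2.7, 7.9, -3.9]
gripper_width: 15.3
gripper_force: 40.0
```

```bash
cat > lv.py <<'E'
from h import *
s=sensors.state(); d=s["ee_pos"][:2]-[640,228.5]; a0=np.arctan2(81.5,-125.4); a=np.arctan2(d[1],d[0])%(2*np.pi)
t=np.array([-np.sin(a),np.cos(a)]); print(s["time_s"],s["ee_pos"].round(1),s["ee_rot"].round(1),"angle",round(a-a0,3),"r",np.hypot(*d).round(1),"F tan",round(s["force"][:2]@t,1),"F rad",round(s["force"][:2]@d/np.hypot(*d),1),s["force"].round(1),s["gripper_width"].round(1),s["gripper_force"])
E
python3 lv.py
```

```text
Traceback (most recent call last):
  File "lv.py", line 3, in <module>
    t=np.array([-np.sin(a),np.cos(a)]); print(s["time_s"],s["ee_pos"].round(1),s["ee_rot"].round(1),"angle",round(a-a0,3),"r",np.hypot(*d).round(1),"F tan",round(s["force"][:2]@t,1),"F rad",round(s["force"][:2]@d/np.hypot(*d),1),s["force"].round(1),s["gripper_width"].round(1),s["gripper_force"])
                                                                                                                                                                                                                                                         ^^^^^^^^^^^^^^^^^^^^^^^^
AttributeError: 'float' object has no attribute 'round'
```

Request:
step_arm(
  plan=[-0.005,-0.405,0,0,0,-0.027,-0.005,-0.405,0,0,0,-0.027,-0.005,-0.405,0,0,0,-0.027],
)

```text
time_s: 11.77
ee_pos: [491.3, 242.8, 80.0]
ee_rot: [179.9, 0.1, 174.7]
force: [2.0, 4.4, -2.8]
gripper_width: 15.3
gripper_force: 40.0
```

Request:
step_arm(
  plan=[-0.005,-0.405,0,0,0,-0.027,-0.005,-0.405,0,0,0,-0.027,0,0,0,0,0,0,0,0,0,0,0,0],
)

```text
time_s: 12.1
ee_pos: [490.8, 234.6, 80.0]
ee_rot: [179.9, 0.1, 177.7]
force: [2.8, 4.9, -2.4]
gripper_width: 15.4
gripper_force: 40.0
```

```bash
sed -i 's/s\["gripper_width"\].round(1)/s["gripper_width"]/' lv.py; python3 lv.py; python3 -c "
from h import *
P={n:viewer.grab_frame(n) for n in ('scene','top')}
im=np.hstack([cv2.resize(P['scene']['img'][195:305,130:240],None,fx=3.6,fy=3.6,interpolation=cv2.INTER_CUBIC),cv2.resize(P['top']['img'][115:225,150:260],None,fx=3.6,fy=3.6,interpolation=cv2.INTER_CUBIC)])
cv2.imwrite('pics/crop2.png',im[:,:,::-1])
cv2.imwrite('pics/w4.png',viewer.grab_frame('wrist')['img'][:,:,::-1])"
```

```text
12.1 [490.8 234.6  80. ] [1.799e+02 1.000e-01 1.777e+02] angle 0.536 r 149.3 F tan -5.1 F rad -2.6 [ 2.8  4.9 -2.4] 15.432925170635565 39.99931812286377
```

View pics/crop2.png

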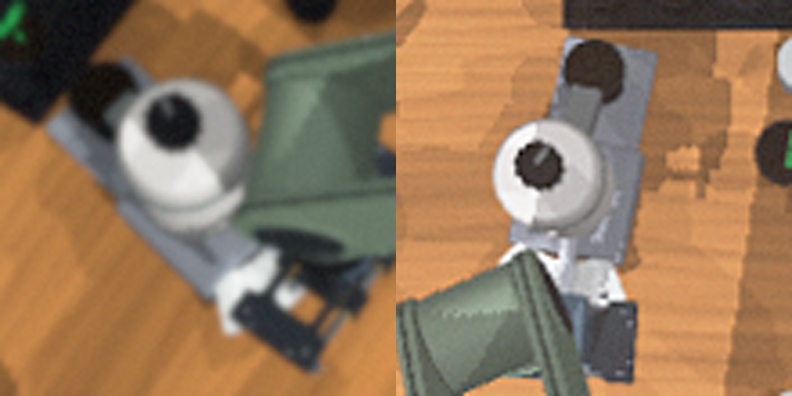

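View pics/w4.png

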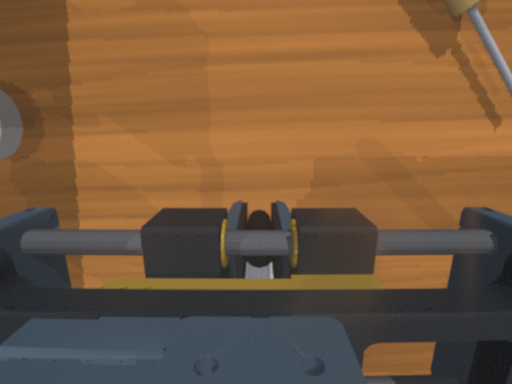

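The wrist view shows the post held between the pads at about (260,225). The lever angle is about 0.536 rad with about 5 N of spring force. In the top crop the cap pointer has swung from down to up-right, so the cap is open. I'll hold briefly and hand in.

Request:
step_arm(
  plan=[0,0,0,0,0,0,0,0,0,0,0,0,0,0,0,0,0,0,0,0,0,0,0,0,0,0,0,0,0,0],
)

```text
time_s: 12.67
ee_pos: [490.8, 234.7, 80.0]
ee_rot: [179.9, 0.1, 177.8]
force: [2.7, 4.3, -3.0]
gripper_width: 15.6
gripper_force: 40.0
```

```bash
python3 lv.py; python3 -c "
from workcell import env
print(env.job_done())"
```

```text
12.6667 [490.8 234.7  80. ] [1.799e+02 1.000e-01 1.778e+02] angle 0.535 r 149.3 F tan -4.4 F rad -2.5 [ 2.7  4.3 -3. ] 15.647761672359067 39.99936640262604
the job is handed in; nothing more can be done
None
```

I handed the job in at about 12.7 s: the tall dispenser's cap is unscrewed to its stop, and the gripper is still holding its lever at the third click (about 0.535 rad, roughly 4.4 N of spring push); I was not shown the verdict.

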